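Make up two injection-pump overhaul kits

TASK

Make up the two pump overhaul kits from the stock on the bench, one part to a compartment: the plunger barrel and the valve holder go into the two-compartment tray, either way round; the gear goes into the middle of the three-compartment tray, with the roller tappet and the narrow sleeve in its two end compartments, either way round. These are precision parts: set each down upright and flat on the tray's floor, never drop it or knock it over. Leave the wide sleeve, the pump block and the screwdriver where they are.

Things in the scene. Friction and masses are not known exactly. Their poses are not given: they have to be found in the camera images.
- tray_two: Kit tray of bare sheet metal with TWO square compartments, fixed to the bench. 84 x 164 mm outside, 16 mm high; walls, divider and floor 4 mm thick. Origin: centre of its underside. Compartments lie in a row along its own y axis, each 76 x 76 mm inside, centres at y = -40 and +40 mm (x = 0), inner floor 4 mm above the bench. Parts are taller than its walls.
- tray_three: Kit tray like the other but with THREE square compartments in a row, fixed to the bench. 84 x 244 mm outside, 16 mm high; walls, dividers and floor 4 mm. Origin: centre of its underside. Compartments 76 x 76 mm inside along its own y axis, centres at y = -80 (end), 0 (middle) and +80 mm (end), x = 0, inner floor 4 mm above the bench.
- barrel: Plunger barrel: stepped bright-steel cylinder 60 mm tall; foot 36 mm across up to 10 mm, a flange 44 mm across from 10 to 22 mm, above that a plain body 30 mm across (grip here), with a small dark bore in its top. Stands upright and loose on the bench; origin at the centre of its underside, z up along its axis; about 280 g.
- valve_holder: Delivery-valve holder: dark hexagonal foot about 38 mm over its corners and 20 mm high with a slim round threaded stem 22 to 23 mm across on top (grip here), 56 mm tall in all. Stands upright and loose on the bench; origin at the centre of its underside, z up along its axis; about 200 g.
- gear: Drive gear: toothed steel wheel 56 mm across and 16 mm thick lying flat, with a round hub 28 mm across rising from its middle to 52 mm (grip here). Stands upright and loose on the bench; origin at the centre of its underside, z up along its axis; about 450 g.
- tappet: Roller tappet: dark plain cylinder 40 mm across and 46 mm high (grip here); on its top two small cheeks with a bright roller, 22 mm across and 26 mm wide over the cheeks, reaching up to 60 mm. Stands upright and loose on the bench; origin at the centre of its underside, z up along its axis; about 340 g.
- sleeve: Narrow sleeve: plain steel tube 36 mm across, bore 24 mm, 52 mm tall. Stands upright and loose on the bench; origin at the centre of its underside, z up along its axis; about 220 g.
- wide_sleeve: Wide sleeve: plain steel tube 54 mm across, bore 42 mm, 44 mm tall, standing among the stock; in neither kit, stays where it is. Origin at the centre of its underside.
- pump_block: Bystander: aluminium injection-pump block, foot 90 x 100 mm, 109 mm tall, 2.5 kg, standing to the left of the trays. Origin at the centre of its underside.
- screwdriver: Bystander: screwdriver about 200 mm long lying on the bench beyond the stock, handle 26 mm thick. Its x axis runs along it towards the tip; origin where the handle meets the blade, at bench height.
There are look-alikes about, which are no part of the job. What is shaped like the valve_holder but red or turquoise is not meant.

How it is judged:
By the outcome, as a careful person would: the job done as asked, in the order asked, and still so for the second after the job is handed in, with the robot touching nothing.
It also fails if it takes over 136 s, if anything falls off the work surface, if the arm or the gripper's body presses on something with over 40 N, if the wrist force passes 120 N, or if a joint passes its speed limit or range.

ROBOT

A 6-joint arm with a two-finger parallel gripper is mounted at the origin on the work surface. World frame = base frame: x ahead of the robot, y to its left, z up, the work surface at z = 0. Lengths are in m, angles in rad, forces in N, time in s.
With the tool pointing down it reaches from about 0.275 to 0.975 m from the base axis. Payload 8.4 kg.
Tool frame: the origin (TCP) lies midway between the tips of the shut fingers; the grasp point (between the pads) lies 19 mm behind it; z points along the fingers, y is the line along which they close (so a half turn about z gives the same grasp; the last joint's range is limited). The gripper opens to 92 mm and grips with 3 to 60 N. Pads are 20 mm wide; open, the fingers measure 128 mm over their backs; the gripper's body (75 mm by 189 mm) begins 69 mm behind the grasp point.
Start: joints at [-1.164, 0.353, 1.633, -0, 1.155, -0.002], TCP at [0.248, -0.574, 0.215] pointing down, gripper open.
Joint ranges: [-2.63, 2.63], [-0.92, 2.1], [0.06, 2.66], [-1.3, 4.44], [0, 2.69], [-3.02, 3.02]. Speed limits (rad/s): [2.22, 2.22, 2.79, 3.14, 3.14, 3.14].

INTERFACE

Orientations are given as a unit quaternion [x, y, z, w].
In Python, from station import * gives the robot as it stands.
- The arm moves only by the tool hand_motion, called after "Call:" as name(argument=value, ...), one argument or row to a line, values as JSON. Schema: {"type":"object","properties":{"deltas":{"type":"array","items":{"type":"object","properties":{"tx":{"type":"number"},"ty":{"type":"number"},"tz":{"type":"number"},"turn":{"type":"number"}},"additionalProperties":false},"minItems":1,"maxItems":12},"aperture":{"type":"number"},"only":{"type":"string"},"quiet":{"type":"boolean"},"lines":{"type":"string"}},"required":["deltas"],"additionalProperties":false}. deltas is a list of rows, 1 to 12 of them, each an object with the fields tx, ty, tz (the shift in m), turn (a turn about the tool's z in rad); a field left out counts as zero; each row is the pose to reach, as a shift and turn from the pose commanded when the call began, along the tool's axes at that moment; what a row does not reach only later rows make up. A row lasts 1/8 s, in which the tool goes at most 0.0625 m and 0.188 rad, less where a joint would pass 70% of its speed; a pose out of reach is approached as far as the arm can. aperture is the finger opening in m, set as the call begins (left out keeps the last). The fingers move at their own pace and stop on an object; the grip force is fixed at half the most. Time passes only in rows, so rows that do not move let the fingers close. The tool returns the time, the measured TCP pose, the force, the opening and the grip force at its end. only (a regular expression) keeps the lines of the reply that match it, lines (a string "A,B") keeps lines A to B, and quiet returns only ok. Input that does not fit is refused with a message, and nothing moves.
- get_obs(): the state, without advancing time (a new reading comes with each control period).
- read_camera(name): name is "scene" or "side" or "wrist"; returns the picture (400x640x3 uint8, red, green, blue); there is no depth.
- get_calibration(name): a dict with "fx", "fy", "cx", "cy" (pixels), "extrinsics" (4x4, takes a point from camera to world coordinates). Camera axes: x right, y up, looking along -z (the intrinsics and any distortion apply to the point x, -y, -z); pixel columns grow to the right and rows downward; lengths in m; the calibration is good to about 2 mm. The wrist camera is an equidistant fisheye: a pixel r from the principal point sees the ray r / f radians off the axis. A picture is of the moment at which its call begins: read the wrist's pose just before it. get_calibration takes no time and is no camera call; for the wrist camera it gives the pose at the moment of the call.
- job_done(): hands the job in; it is judged then, once.
The state is a dict: "clock": time; "joint_positions": joint angles; "qvel": joint speeds; "effort": joint torques, N m; "position": TCP position; "tcp_rot": TCP orientation; "force": force on the tool from outside, world axes, zero at the start; "ft_torque": the same for the moment, N m; "grip_width": finger opening in m; "finger_force": force on a finger pad.
Only numpy, scipy, OpenCV 4.12 (cv2) and the standard library are available. Lean on these libraries where they do the work, as an engineer would, in place of code of your own. Each camera call takes 0.05 s, during which the arm holds its last target. There are 200 camera calls.

## Working session

There is one attempt and no reset: what is moved stays moved. The work goes in short steps, Python scripts to look and compute and a tool call to move; the robot and the scene stay as the last step left them, time stands still between calls to the robot, and variables do not carry over. Pictures are saved under pics/ and viewed, at most 14 in all, crops included, and the job is handed in when it is done.

```bash
ls; mkdir -p pics; python3 - <<'E'
from station import *
import cv2,numpy as np
np.set_printoptions(precision=4,suppress=True)
o=get_obs();print(o['clock'],o['position'],o['tcp_rot'],o['grip_width'])
for n in ("scene","side","wrist"):
    c=get_calibration(n);print(n,{k:(v if k!='extrinsics' else 0) for k,v in c.items()});print(np.array(c['extrinsics']))
    cv2.imwrite(f"pics/{n}0.png",cv2.cvtColor(read_camera(n),cv2.COLOR_RGB2BGR))
E
```

```text
pics
0.0 [ 0.2482 -0.5731  0.2139] [ 0.9792  0.203  -0.0001 -0.0006] 0.0920568806077751
scene {'fx': 374.02717977014913, 'fy': 374.02717977014913, 'cx': 323.0024986337474, 'cy': 198.01402146081776, 'extrinsics': 0}
[[-0.8366 -0.3428  0.4274  1.11  ]
 [ 0.5475 -0.5518  0.6291  0.7404]
 [ 0.0201  0.7603  0.6493  0.7383]
 [ 0.      0.      0.      1.    ]]
side {'fx': 393.23651477485714, 'fy': 393.23651477485714, 'cx': 319.9859145457276, 'cy': 200.58734503822618, 'extrinsics': 0}
[[ 0.9794  0.0977 -0.1765  0.4478]
 [-0.2018  0.4887 -0.8488 -0.7926]
 [ 0.0034  0.8669  0.4984  0.5276]
 [ 0.      0.      0.      1.    ]]
wrist {'fx': 309.70691628693146, 'fy': 309.70691628693146, 'cx': 321.67882965598864, 'cy': 204.10916380754807, 'extrinsics': 0}
[[ 0.3979  0.8833  0.2478  0.3173]
 [-0.9174  0.3836  0.1059 -0.5427]
 [-0.0015 -0.2695  0.963   0.3839]
 [ 0.      0.      0.      1.    ]]
```

View pics/scene0.png

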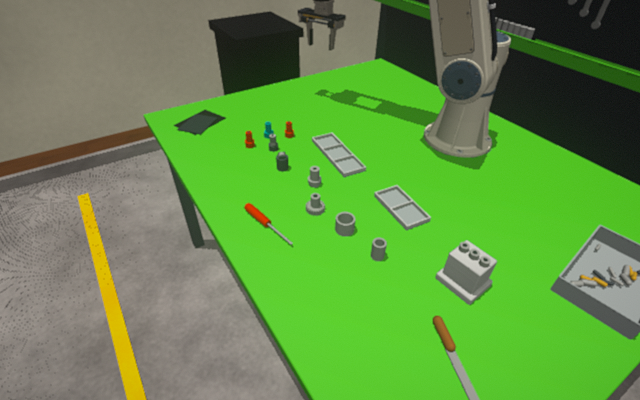

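View pics/side0.png

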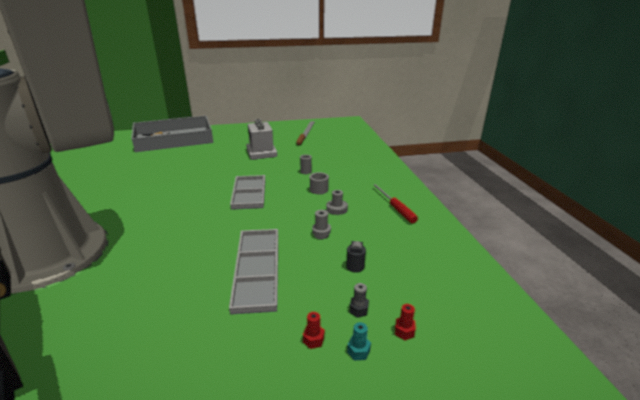

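View pics/wrist0.png

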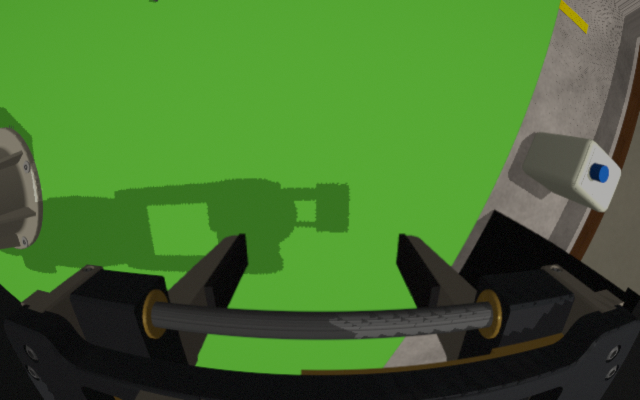

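```bash
cat > h.py <<'E'
import cv2,numpy as np
from station import *
np.set_printoptions(precision=4,suppress=True)
def snap(n,path=None):
    c=get_calibration(n);im=read_camera(n)
    if path: cv2.imwrite(path,cv2.cvtColor(im,cv2.COLOR_RGB2BGR))
    return im,c
def ray(c,u,v):
    E=np.array(c['extrinsics']);x=(u-c['cx'])/c['fx'];y=(v-c['cy'])/c['fy']
    if abs(c['fx']-309.7)<1:
        r=np.hypot(x,y);s=np.sin(r)/max(r,1e-9);d=np.array([x*s,-y*s,-np.cos(r)])
    else: d=np.array([x,-y,-1.])
    d=E[:3,:3]@d;return E[:3,3],d/np.linalg.norm(d)
def plane(c,u,v,z):
    o,d=ray(c,u,v);return (o+d*(z-o[2])/d[2])
def tri(*rs):
    A=np.zeros((3,3));b=np.zeros(3)
    for o,d in rs: P=np.eye(3)-np.outer(d,d);A+=P;b+=P@o
    p=np.linalg.solve(A,b);return p,max(np.linalg.norm((np.eye(3)-np.outer(d,d))@(p-o)) for o,d in rs)
def notgreen(im):
    r,g,b=[im[...,i].astype(float) for i in range(3)]
    return ((g<1.35*np.maximum(r,b)+3)).astype(np.uint8)
def blobs(im,amin=30,amax=4000):
    n,l,s,ct=cv2.connectedComponentsWithStats(notgreen(im),connectivity=4)
    return [(i,s[i],ct[i]) for i in range(1,n) if amin<s[i][4]<amax],l
E
python3 - <<'E'
from h import *
for n in("scene","side"):
    im=cv2.cvtColor(cv2.imread(f"pics/{n}0.png"),cv2.COLOR_BGR2RGB);c=get_calibration(n)
    for i,s,ct in blobs(im)[0]:
        b=plane(c,s[0]+s[2]/2,s[1]+s[3]-2,0)
        if -.9<b[1]<.5 and .2<b[0]<1.1: print(n,s,ct,b[:2])
a=cv2.imread("pics/side0.png")[150:350,225:425];b=cv2.imread("pics/scene0.png")[115:265,235:435]
a=cv2.resize(a,None,fx=3,fy=3,interpolation=2);a=a[:,:]
cv2.imwrite("pics/cropA.png",a)
cv2.imwrite("pics/cropB.png",cv2.resize(b,None,fx=4,fy=4,interpolation=2))
E
```

```text
scene [176 111  48  23 556] [198.6403 122.0468] [ 0.809  -0.5426]
scene [284 121  10  17 127] [288.6929 129.748 ] [ 0.5361 -0.3429]
scene [264 122  13  26 165] [269.9758 134.7455] [ 0.6268 -0.3173]
scene [244 130  11  18 137] [248.9343 139.3431] [ 0.6912 -0.3566]
scene [ 312  133   54   44 1107] [338.5655 154.271 ] [ 0.5158 -0.0446]
scene [277 152  10   9  61] [281.459  156.1803] [ 0.6308 -0.2231]
scene [308 166  13  21 206] [314.1893 176.6068] [ 0.6122 -0.0423]
scene [ 375  185   56   45 1266] [402.0506 206.8215] [0.5047 0.2511]
scene [306 193  19  22 295] [314.8746 204.7797] [0.6793 0.0695]
scene [244 203  48  41 352] [261.6449 218.2102] [0.8472 0.0985]
scene [336 212  19  24 396] [344.7146 223.351 ] [0.6548 0.1844]
scene [371 238  16  23 279] [378.2043 248.6487] [0.6339 0.3021]
side [300 154  29  40 573] [314.007  175.9843] [0.6294 0.156 ]
side [ 230  175   35   34 1067] [247.9963 191.9466] [0.4421 0.11  ]
side [374 184  45  40 416] [401.0505 207.7981] [ 0.7981 -0.0347]
side [312 190  36  49 792] [328.5833 214.4444] [ 0.6233 -0.0647]
side [ 229  229   49   85 3628] [255.4041 272.6477] [ 0.436  -0.2652]
side [347 241  18  31 464] [355.5647 256.319 ] [ 0.6496 -0.1898]
side [350 283  18  34 455] [359.0791 300.4176] [ 0.6203 -0.3099]
side [394 303  23  38 654] [405.6223 322.4021] [ 0.6812 -0.3767]
side [302 311  24  38 664] [313.1702 330.7018] [ 0.5283 -0.3623]
side [348 323  23  37 617] [359.0032 342.3857] [ 0.5951 -0.3976]
```

View pics/cropA.png

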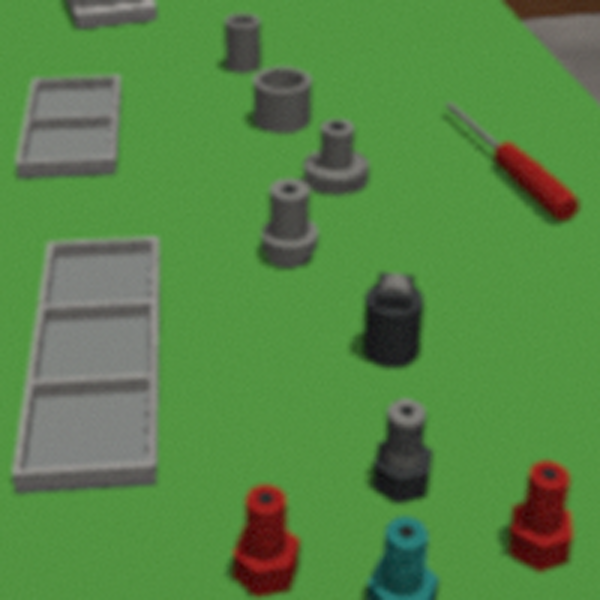

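View pics/cropB.png

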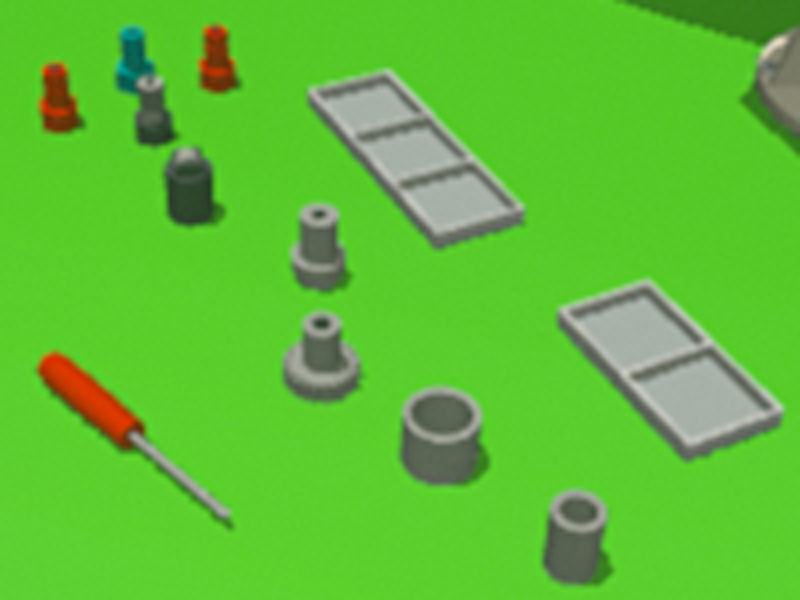

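```bash
python3 - <<'E'
from h import *
cs,cd=get_calibration("scene"),get_calibration("side")
P=dict(barrel=((289,188),(319,213)),gear=((338,128),(322,322)),valve=((406,410),(151,82)),tappet=((396,278),(189,150)),sleeve=((242,21),(577,510)),wide=((283,82),(442,410)),
t2a=((35,78),(780,408)),t2b=((120,76),(688,448)),t2c=((118,165),(560,315)),t2d=((20,167),(648,283)),
t3a=((48,240),(522,208)),t3b=((158,238),(437,238)),t3c=((155,473),(310,92)),t3d=((15,476),(388,72)))
R={}
for k,(a,b) in P.items():
    p,e=tri(ray(cd,225+a[0]/3-.33,150+a[1]/3-.33),ray(cs,235+b[0]/4-.37,115+b[1]/4-.37));R[k]=p;print(k,p,e)
for t in("t2","t3"):
    q=[R[t+i] for i in"abcd"];print(t,np.mean(q,0),'len',np.linalg.norm(q[0]-q[3]),np.linalg.norm(q[1]-q[2]),'wid',np.linalg.norm(q[0]-q[1]),'yaw',np.degrees(np.arctan2(*(-(q[0]+q[1]-q[2]-q[3])[:2]*[1,-1]))))
E
```

```text
barrel [ 0.6062 -0.0504  0.06  ] 0.001558122378686061
gear [0.6688 0.0516 0.0505] 0.0006951571347623214
valve [ 0.6242 -0.2969  0.055 ] 0.001231603868604269
tappet [ 0.6518 -0.1779  0.0611] 0.0004201247222738312
sleeve [0.6288 0.2891 0.0495] 0.0018568636732791475
wide [0.6439 0.1637 0.0415] 0.00020822370962456652
t2a [0.4198 0.2677 0.0158] 0.0017876036092854019
t2b [0.5015 0.2613 0.0135] 0.0016359339561407547
t2c [0.4843 0.0988 0.0089] 0.0004926414263528188
t2d [0.4019 0.1069 0.0115] 7.196724063184444e-05
t3a [ 0.4247 -0.0204  0.016 ] 0.002913574939728411
t3b [ 0.5074 -0.0273  0.0122] 0.001760971021933003
t3c [ 0.4771 -0.2729  0.0108] 0.00022761294956585097
t3d [ 0.3964 -0.262   0.0132] 0.0012331992172743497
t2 [0.4519 0.1837 0.0124] len 0.16183875158138056 0.16347850404196593 wid 0.08202524395337892 yaw -6.200654137152497
t3 [ 0.4514 -0.1457  0.013 ] len 0.2432819731304651 0.2474416803972953 wid 0.08306027289095595 yaw -6.8436212071950955
```

Side view (pixels): barrel (321,212), with a stepped flange; gear (337,192), with a wide flat wheel; wide sleeve (319,177); narrow sleeve (306,157); tappet (356,243); tray_two (247,190); tray_three (255,270). The valve-holder shapes are grey/dark (360,287), red (313,315), red (407,305) and turquoise (360,325). The dark hex foot with a grey stem fits the description, and the enlarged crops confirm it. All triangulated heights match the text.

First I move over the barrel, turning the tool so that tool x = world +y and tool y = world +x.

Call:
hand_motion(
  deltas=[
    {"tx": 0.06,"ty": -0.04,"turn": -0.18},
    {"tx": 0.11,"ty": -0.07,"turn": -0.36},
    {"tx": 0.16,"ty": -0.10,"turn": -0.54},
    {"tx": 0.21,"ty": -0.13,"turn": -0.72},
    {"tx": 0.26,"ty": -0.165,"turn": -0.9},
    {"tx": 0.31,"ty": -0.195,"turn": -1.08},
    {"tx": 0.36,"ty": -0.225,"turn": -1.1615},
    {"tx": 0.41,"ty": -0.26,"turn": -1.1615},
    {"tx": 0.46,"ty": -0.29,"turn": -1.1615},
    {"tx": 0.50,"ty": -0.315,"turn": -1.1615},
    {"tx": 0.536,"ty": -0.337,"turn": -1.1615},
    {"tx": 0.536,"ty": -0.337,"turn": -1.1615},
  ],
  aperture=0.07,
)

```text
clock: 1.65
position: [0.6074, -0.049, 0.2141]
tcp_rot: [0.706, 0.708, 0.0, -0.0]
force: [-0.1, -0.4, -0.5]
grip_width: 0.07
finger_force: 0.0
```

```bash
python3 - <<'E'
from h import *
im,c=snap("wrist","pics/w1.png");o=get_obs();print(o['position'],o['tcp_rot'],o['joint_positions'])
print(np.array(c['extrinsics']))
E
```

```text
[ 0.6064 -0.0503  0.2141] [ 0.7065  0.7077 -0.0004 -0.0003] [-0.0851  0.3285  1.6701 -0.0002  1.144  -0.0868]
[[ 1.     -0.0029 -0.0005  0.6064]
 [ 0.003   0.9632  0.2688  0.0273]
 [-0.0003 -0.2688  0.9632  0.3841]
 [ 0.      0.      0.      1.    ]]
```

View pics/w1.png

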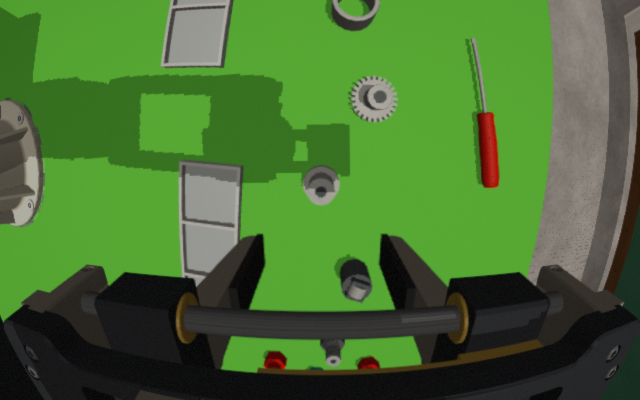

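The wrist view shows the barrel's bore at (321,191), the gear hub's top at (380,97) and the tappet at (355,280). It also shows tray_three's +y edge and tray_two's lower end. I cast these pixels as a check.

```bash
python3 - <<'E'
from h import *
c=get_calibration("wrist")
for n,u,v,z in(("barrel",321,191,.06),("gear",380,97,.052),("tappet",357,288,.055),("t3a",182,161,.016),("t3b",243,165,.016),("t2d",164,66,.016),("t2c",223,68,.016)):print(n,plane(c,u,v,z))
im=cv2.cvtColor(cv2.imread("pics/w1.png"),cv2.COLOR_BGR2RGB)
b,l=blobs(im,100,6000)
for i,s,ct in b: print(s,ct)
E
```

```text
barrel [ 0.6047 -0.05    0.06  ]
gear [0.6673 0.0518 0.052 ]
tappet [ 0.6492 -0.1732  0.055 ]
t3a [ 0.4264 -0.02    0.016 ]
t3b [ 0.509  -0.0274  0.016 ]
t2d [0.4038 0.1057 0.016 ]
t2c [0.486  0.0934 0.016 ]
[ 161    0   72   68 4223] [196.1449  33.0817]
[332   0  48  31 797] [354.0201  15.5395]
[ 471   38   29  151 1701] [486.425  135.8548]
[ 350   76   48   46 1646] [373.3827  98.6981]
[   0   98   45  129 4767] [ 19.0902 165.1821]
[ 302  165   38   41 1130] [320.8469 184.5398]
[341 260  31  42 999] [355.1361 280.4615]
```

Call:
hand_motion(
  deltas=[
    {"tz": 0.06},
    {"tz": 0.12},
    {"tz": 0.16},
    {"tz": 0.18},
    {"tz": 0.187},
    {"tz": 0.187},
  ],
  aperture=0.07,
)

```text
clock: 2.45
position: [0.6069, -0.0516, 0.0285]
tcp_rot: [0.707, 0.707, 0.0, 0.0]
force: [0.6, -0.3, 1.0]
grip_width: 0.0702
finger_force: 0.0
```

Call:
hand_motion(
  deltas=[
    {},
    {},
    {},
    {},
    {},
    {},
  ],
  aperture=0,
)

```text
clock: 3.2
position: [0.6064, -0.0512, 0.0277]
tcp_rot: [0.707, 0.707, 0.0, -0.0]
force: [-0.8, -0.8, 3.2]
grip_width: 0.0295
finger_force: 30.0
```

Call:
hand_motion(
  deltas=[
    {"tz": -0.02},
    {"tz": -0.06},
    {"tz": -0.1},
    {"tz": -0.1},
  ],
)

```text
clock: 3.7
position: [0.6087, -0.0514, 0.1317]
tcp_rot: [0.707, 0.707, 0.002, 0.003]
force: [-0.4, 0.6, -2.7]
grip_width: 0.0296
finger_force: 30.0
```

Call:
hand_motion(
  deltas=[
    {"tx": 0.03,"ty": -0.016},
    {"tx": 0.08,"ty": -0.044},
    {"tx": 0.13,"ty": -0.071},
    {"tx": 0.18,"ty": -0.098},
    {"tx": 0.23,"ty": -0.125},
    {"tx": 0.26,"ty": -0.142},
    {"tx": 0.274,"ty": -0.1495},
    {"tx": 0.274,"ty": -0.1495},
    {"tx": 0.274,"ty": -0.1495,"tz": 0.04},
    {"tx": 0.274,"ty": -0.1495,"tz": 0.07},
    {"tx": 0.274,"ty": -0.1495,"tz": 0.085},
    {"tx": 0.274,"ty": -0.1495,"tz": 0.085},
  ],
)

```text
clock: 5.2
position: [0.4569, 0.2219, 0.0419]
tcp_rot: [0.708, 0.707, -0.001, -0.0]
force: [0.3, -0.6, -2.5]
grip_width: 0.0292
finger_force: 30.0
```

Call:
hand_motion(
  deltas=[
    {"tz": 0.005},
    {"tz": 0.008},
    {"tz": 0.009},
    {"tz": 0.01},
    {"tz": 0.01},
  ],
)

```text
clock: 5.82
position: [0.457, 0.2229, 0.0327]
tcp_rot: [0.707, 0.707, 0.0, 0.0]
force: [0.3, -0.2, -2.2]
grip_width: 0.0292
finger_force: 30.0
```

```bash
python3 - <<'E'
from h import *
print(get_obs()['position'],get_obs()['force'],get_obs()['joint_positions']);im,c=snap("wrist","pics/w2.png")
E
```

```text
[0.457  0.2229 0.0327] [ 0.2844 -0.1971 -2.1663] [ 0.4509  0.432   2.0172 -0.      0.6922  0.4513]
```

View pics/w2.png

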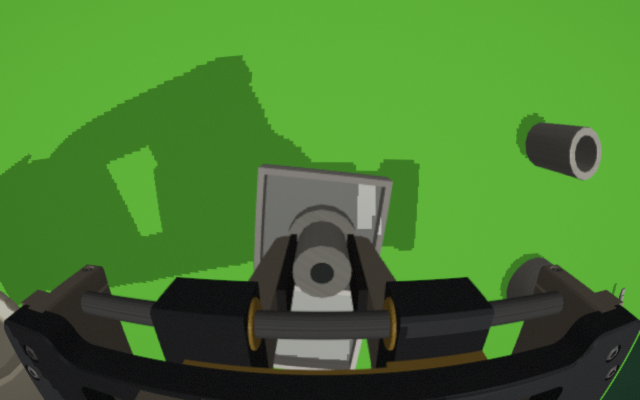

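The barrel, held with its bore at (321,272), is inside tray_two's +y compartment, and its shadow lies on that floor. It is about 1 mm above the floor, so I lower to contact, check the force, and only then release.

Call:
hand_motion(
  deltas=[
    {"tz": 0.0005},
    {"tz": 0.001},
    {"tz": 0.0015},
    {"tz": 0.0015},
  ],
)

```text
clock: 6.38
position: [0.457, 0.2229, 0.0317]
tcp_rot: [0.707, 0.707, 0.0, -0.0]
force: [-3.4, -1.3, 6.7]
grip_width: 0.0291
finger_force: 30.0
```

Call:
hand_motion(
  deltas=[
    {},
    {},
    {},
    {},
  ],
  aperture=0.056,
)

```text
clock: 6.88
position: [0.457, 0.2229, 0.031]
tcp_rot: [0.707, 0.707, 0.0, 0.0]
force: [0.1, -0.5, 0.1]
grip_width: 0.0559
finger_force: 0.0
```

Call:
hand_motion(
  deltas=[
    {"tz": -0.02},
    {"tz": -0.06},
    {"tz": -0.11},
    {"tx": -0.05,"ty": 0.016,"tz": -0.13},
    {"tx": -0.1,"ty": 0.032,"tz": -0.13},
    {"tx": -0.16,"ty": 0.05,"tz": -0.13},
    {"tx": -0.22,"ty": 0.07,"tz": -0.13},
    {"tx": -0.28,"ty": 0.09,"tz": -0.13},
    {"tx": -0.33,"ty": 0.106,"tz": -0.13},
    {"tx": -0.39,"ty": 0.126,"tz": -0.13},
    {"tx": -0.45,"ty": 0.145,"tz": -0.13},
    {"tx": -0.52,"ty": 0.168,"tz": -0.13},
  ],
  aperture=0.056,
)

```text
clock: 8.38
position: [0.6211, -0.2875, 0.1609]
tcp_rot: [0.707, 0.707, 0.0, -0.0]
force: [0.9, 0.6, -0.3]
grip_width: 0.0559
finger_force: 0.0
```

Call:
hand_motion(
  deltas=[
    {},
    {},
  ],
)

```text
clock: 8.62
position: [0.6203, -0.2853, 0.1604]
tcp_rot: [0.708, 0.707, -0.0, -0.001]
force: [-0.1, 0.8, -0.8]
grip_width: 0.0561
finger_force: 0.0
```

```bash
python3 - <<'E'
from h import *
print(get_obs()['position']);im,c=snap("wrist","pics/w3.png");im,c=snap("scene","pics/s3.png")
E
```

```text
[ 0.6203 -0.2853  0.1604]
```

View pics/w3.png

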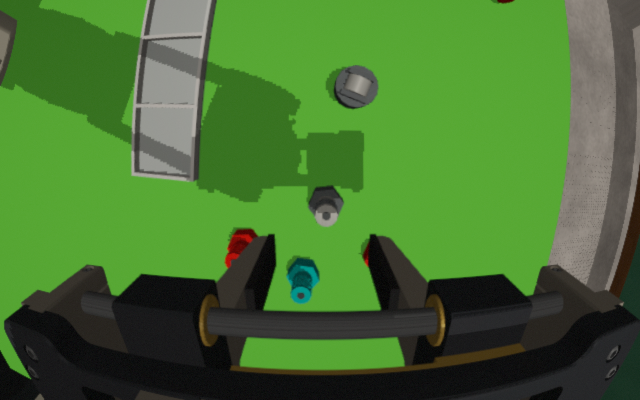

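The grey-stemmed valve holder's bore is at (326,215), between the turquoise one (301,295) and the red ones (240,250) and (370,255). Tray_three's -y end corners are at (133,178) and (195,180).

```bash
python3 - <<'E'
from h import *
c=get_calibration("wrist");p=get_obs()['position']
for n,u,v,z in(("valve",326,215,.056),("tappet",357,85,.06),("t3d",133,176,.016),("t3c",195,180,.016),("red",369,255,.02),("red",240,240,.02),("turq",304,270,.02)):
    q=plane(c,u,v,z);print(n,q,(q-p))
im=cv2.cvtColor(cv2.imread("pics/w3.png"),cv2.COLOR_BGR2RGB)
q=cv2.cvtColor(cv2.imread("pics/s3.png"),cv2.COLOR_BGR2RGB)
E
```

```text
valve [ 0.6236 -0.2952  0.056 ] [ 0.0032 -0.011  -0.1049]
tappet [ 0.6499 -0.1769  0.06  ] [ 0.0295  0.1073 -0.1009]
t3d [ 0.397  -0.2616  0.016 ] [-0.2234  0.0226 -0.1449]
t3c [ 0.4806 -0.2685  0.016 ] [-0.1398  0.0157 -0.1449]
red [ 0.6722 -0.3534  0.02  ] [ 0.0518 -0.0692 -0.1409]
red [ 0.529  -0.3361  0.02  ] [-0.0914 -0.0519 -0.1409]
turq [ 0.5997 -0.3718  0.02  ] [-0.0208 -0.0876 -0.1409]
```

Call:
hand_motion(
  deltas=[
    {"tx": -0.0107,"ty": 0.0037},
    {"tx": -0.0107,"ty": 0.0037,"tz": 0.05},
    {"tx": -0.0107,"ty": 0.0037,"tz": 0.09},
    {"tx": -0.0107,"ty": 0.0037,"tz": 0.12},
    {"tx": -0.0107,"ty": 0.0037,"tz": 0.13},
    {"tx": -0.0107,"ty": 0.0037,"tz": 0.135},
    {"tx": -0.0107,"ty": 0.0037,"tz": 0.135},
  ],
)

```text
clock: 9.6
position: [0.6253, -0.2964, 0.0271]
tcp_rot: [0.707, 0.707, 0.0, 0.001]
force: [-0.7, -1.1, -0.8]
grip_width: 0.056
finger_force: 0.0
```

Call:
hand_motion(
  deltas=[
    {},
    {},
    {},
    {},
    {},
    {},
  ],
  aperture=0,
)

```text
clock: 10.35
position: [0.6246, -0.2962, 0.0263]
tcp_rot: [0.707, 0.707, 0.0, 0.0]
force: [-1.2, 0.2, 2.7]
grip_width: 0.0214
finger_force: 30.0
```

Call:
hand_motion(
  deltas=[
    {"tz": -0.02},
    {"tz": -0.06},
    {"tz": -0.11},
    {"tz": -0.11},
    {"tz": -0.11},
  ],
)

```text
clock: 10.98
position: [0.6241, -0.2959, 0.1361]
tcp_rot: [0.707, 0.707, -0.0, -0.0]
force: [-1.2, -0.9, -2.4]
grip_width: 0.0214
finger_force: 30.0
```

Call:
hand_motion(
  deltas=[
    {"tx": 0.03,"ty": -0.012},
    {"tx": 0.08,"ty": -0.032},
    {"tx": 0.135,"ty": -0.054},
    {"tx": 0.19,"ty": -0.076},
    {"tx": 0.245,"ty": -0.098},
    {"tx": 0.3,"ty": -0.12},
    {"tx": 0.355,"ty": -0.143},
    {"tx": 0.40,"ty": -0.161},
    {"tx": 0.43,"ty": -0.1727},
    {"tx": 0.44,"ty": -0.1767},
    {"tx": 0.44,"ty": -0.1767},
    {"tx": 0.44,"ty": -0.1767,"tz": 0.04},
  ],
)

```text
clock: 12.48
position: [0.4508, 0.1438, 0.0974]
tcp_rot: [0.707, 0.707, 0.002, 0.001]
force: [-0.2, -0.3, -3.2]
grip_width: 0.0212
finger_force: 30.0
```

Call:
hand_motion(
  deltas=[
    {"tz": 0.03},
    {"tz": 0.05},
    {"tz": 0.06},
    {"tz": 0.063},
    {"tz": 0.065},
    {"tz": 0.065},
    {"tz": 0.065},
  ],
)

```text
clock: 13.35
position: [0.4484, 0.1441, 0.0316]
tcp_rot: [0.707, 0.707, 0.0, 0.0]
force: [-0.2, 1.5, -2.9]
grip_width: 0.0213
finger_force: 30.0
```

Call:
hand_motion(
  deltas=[
    {"tz": 0.0005},
    {"tz": 0.001},
    {"tz": 0.0015},
    {"tz": 0.0015},
  ],
)

```text
clock: 13.85
position: [0.4482, 0.144, 0.0302]
tcp_rot: [0.707, 0.707, 0.0, 0.0]
force: [-3.4, -0.7, 9.1]
grip_width: 0.0214
finger_force: 30.0
```

Call:
hand_motion(
  deltas=[
    {},
    {},
    {},
    {},
  ],
  aperture=0.056,
)

```text
clock: 14.35
position: [0.4481, 0.1439, 0.0295]
tcp_rot: [0.707, 0.707, -0.0, -0.0]
force: [-0.1, -0.9, 0.6]
grip_width: 0.0558
finger_force: 0.0
```

Call:
hand_motion(
  deltas=[
    {"tz": -0.02},
    {"tz": -0.06},
    {"tz": -0.11},
    {"ty": 0.03,"tz": -0.11},
    {"tx": -0.03,"ty": 0.08,"tz": -0.11},
    {"tx": -0.06,"ty": 0.12,"tz": -0.11},
    {"tx": -0.07,"ty": 0.16,"tz": -0.11},
    {"tx": -0.09,"ty": 0.2,"tz": -0.11},
    {"tx": -0.0923,"ty": 0.22,"tz": -0.11},
    {"tx": -0.0923,"ty": 0.22,"tz": -0.11},
    {"tx": -0.0923,"ty": 0.22,"tz": -0.11},
  ],
  aperture=0.056,
)

```text
clock: 15.72
position: [0.6669, 0.0517, 0.1391]
tcp_rot: [0.707, 0.707, -0.001, -0.0]
force: [0.1, 0.2, 0.2]
grip_width: 0.056
finger_force: 0.0
```

```bash
python3 - <<'E'
from h import *
p=get_obs()['position'];print(p);im,c=snap("wrist","pics/w4.png");im,c=snap("side")
cv2.imwrite("pics/s4.png",cv2.resize(cv2.cvtColor(im,cv2.COLOR_RGB2BGR)[130:330,215:415],None,fx=3,fy=3,interpolation=2))
E
```

```text
[0.6669 0.0517 0.1391]
```

View pics/w4.png

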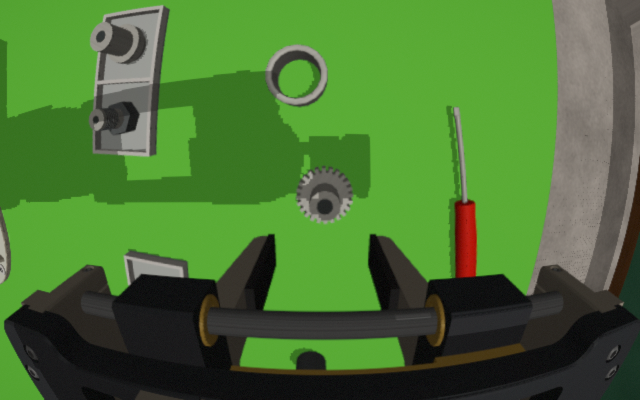

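View pics/s4.png

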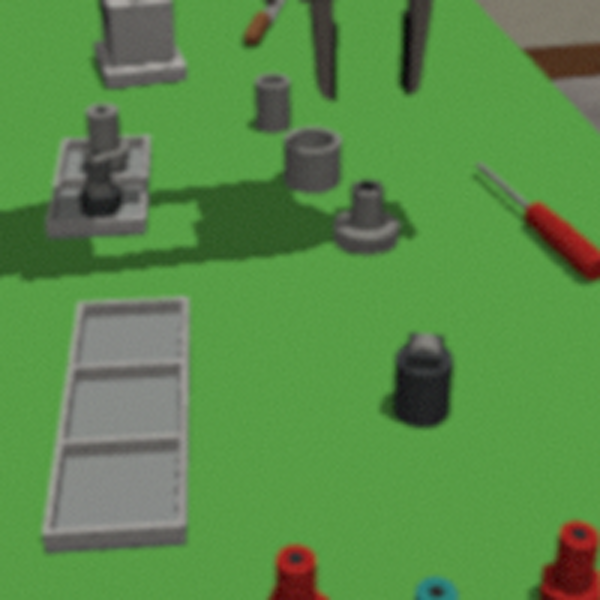

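Barrel and valve holder both stand upright in tray_two: in the wrist view at (103,37) and (97,119), in the side crop at (102,110) and (100,190). The gear hub at (325,206) is under the gripper and matches the earlier fix (0.668, 0.052).

Call:
hand_motion(
  deltas=[
    {"tz": 0.05},
    {"ty": 0.001,"tz": 0.085},
    {"ty": 0.001,"tz": 0.105},
    {"ty": 0.001,"tz": 0.112},
    {"ty": 0.001,"tz": 0.116},
    {"ty": 0.001,"tz": 0.116},
    {"ty": 0.001,"tz": 0.116},
  ],
)

```text
clock: 16.7
position: [0.6696, 0.0515, 0.0246]
tcp_rot: [0.707, 0.707, 0.001, 0.0]
force: [0.2, 0.4, 0.1]
grip_width: 0.0563
finger_force: 0.0
```

Call:
hand_motion(
  deltas=[
    {},
    {},
    {},
    {},
    {},
    {},
  ],
  aperture=0,
)

```text
clock: 17.45
position: [0.6691, 0.0515, 0.0237]
tcp_rot: [0.707, 0.707, 0.0, 0.0]
force: [0.6, 0.2, 1.0]
grip_width: 0.0271
finger_force: 30.0
```

Call:
hand_motion(
  deltas=[
    {"tz": -0.02},
    {"tz": -0.06},
    {"tz": -0.1},
    {"tz": -0.1},
    {"tz": -0.1},
  ],
)

```text
clock: 18.08
position: [0.668, 0.0514, 0.1225]
tcp_rot: [0.707, 0.707, -0.001, -0.001]
force: [-0.2, 1.5, -5.4]
grip_width: 0.0273
finger_force: 30.0
```

Call:
hand_motion(
  deltas=[
    {"tx": -0.02,"ty": -0.022},
    {"tx": -0.055,"ty": -0.06},
    {"tx": -0.09,"ty": -0.1},
    {"tx": -0.13,"ty": -0.143},
    {"tx": -0.165,"ty": -0.181},
    {"tx": -0.185,"ty": -0.204},
    {"tx": -0.1965,"ty": -0.216},
    {"tx": -0.1965,"ty": -0.216},
    {"tx": -0.1965,"ty": -0.216,"tz": 0.04},
    {"tx": -0.1965,"ty": -0.216,"tz": 0.07},
    {"tx": -0.1965,"ty": -0.216,"tz": 0.085},
    {"tx": -0.1965,"ty": -0.216,"tz": 0.085},
  ],
)

```text
clock: 19.58
position: [0.4529, -0.1443, 0.0378]
tcp_rot: [0.707, 0.707, -0.0, -0.001]
force: [-0.0, -0.3, -5.5]
grip_width: 0.0275
finger_force: 30.0
```

Call:
hand_motion(
  deltas=[
    {"tz": 0.004},
    {"tz": 0.006},
    {"tz": 0.007},
    {"tz": 0.0075},
    {"tz": 0.0075},
  ],
)

```text
clock: 20.2
position: [0.453, -0.1449, 0.0312]
tcp_rot: [0.707, 0.707, 0.0, 0.0]
force: [-0.3, 0.1, -5.2]
grip_width: 0.0271
finger_force: 30.0
```

```bash
python3 - <<'E'
from h import *
print(get_obs()['position'],get_obs()['force']);im,c=snap("wrist","pics/w5.png")
E
```

```text
[ 0.453  -0.1449  0.0312] [-0.3064  0.0564 -5.1779]
```

View pics/w5.png

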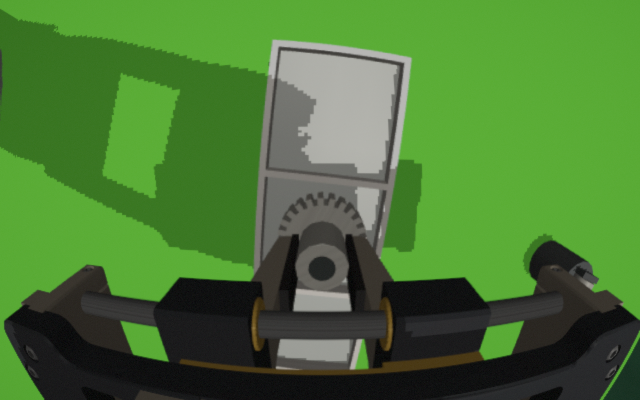

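The gear (wheel at (322,235)) hangs centred in the middle compartment, about 3 mm above the floor. I lower it to contact.

Call:
hand_motion(
  deltas=[
    {"tz": 0.001},
    {"tz": 0.002},
    {"tz": 0.003},
    {"tz": 0.003},
    {"tz": 0.003},
  ],
)

```text
clock: 20.88
position: [0.4529, -0.1449, 0.0281]
tcp_rot: [0.707, 0.707, -0.0, -0.0]
force: [-0.4, -0.3, -5.1]
grip_width: 0.027
finger_force: 30.0
```

Call:
hand_motion(
  deltas=[
    {"tz": 0.0005},
    {"tz": 0.001},
    {"tz": 0.001},
  ],
)

```text
clock: 21.25
position: [0.453, -0.1449, 0.0276]
tcp_rot: [0.707, 0.707, 0.0, 0.0]
force: [-2.8, 0.0, 5.1]
grip_width: 0.0275
finger_force: 30.0
```

Call:
hand_motion(
  deltas=[
    {},
    {},
    {},
    {},
  ],
  aperture=0.072,
)

```text
clock: 21.75
position: [0.453, -0.1449, 0.0271]
tcp_rot: [0.707, 0.707, 0.0, 0.0]
force: [0.1, 0.3, -0.8]
grip_width: 0.0654
finger_force: 0.0
```

Call:
hand_motion(
  deltas=[
    {"tz": -0.02},
    {"tz": -0.06},
    {"tz": -0.11},
    {"ty": 0.03,"tz": -0.11},
    {"ty": 0.08,"tz": -0.11},
    {"tx": -0.02,"ty": 0.13,"tz": -0.11},
    {"tx": -0.032,"ty": 0.17,"tz": -0.11},
    {"tx": -0.032,"ty": 0.19,"tz": -0.11},
    {"tx": -0.032,"ty": 0.198,"tz": -0.11},
    {"tx": -0.032,"ty": 0.198,"tz": -0.11},
    {"tx": -0.032,"ty": 0.198,"tz": -0.11},
  ],
  aperture=0.072,
)

```text
clock: 23.12
position: [0.6499, -0.1768, 0.137]
tcp_rot: [0.707, 0.707, -0.0, -0.0]
force: [-0.3, 1.0, 0.2]
grip_width: 0.0722
finger_force: 0.0
```

```bash
python3 - <<'E'
from h import *
p=get_obs()['position'];print(p);im,c=snap("wrist","pics/w6.png")
E
```

```text
[ 0.6499 -0.1768  0.137 ]
```

View pics/w6.png

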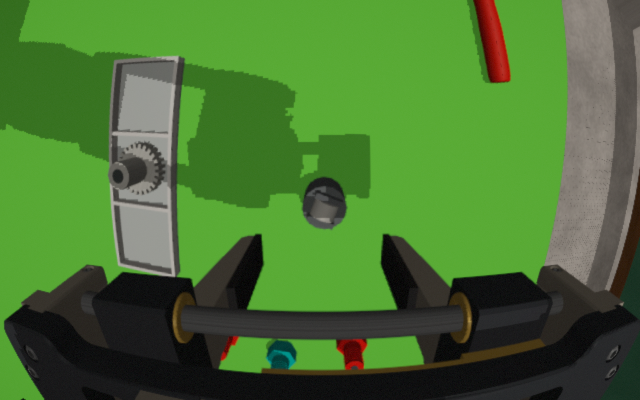

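The gear stands upright in the middle compartment at (135,170), and the tappet at (324,203) is under the open fingers. I descend and grip.

Call:
hand_motion(
  deltas=[
    {"tz": 0.05},
    {"tz": 0.085},
    {"tz": 0.105},
    {"tz": 0.114},
    {"tz": 0.119},
    {"tz": 0.119},
    {"tz": 0.119},
  ],
)

```text
clock: 24.05
position: [0.6515, -0.1772, 0.0191]
tcp_rot: [0.707, 0.707, 0.0, 0.001]
force: [0.3, 0.5, 0.2]
grip_width: 0.0723
finger_force: 0.0
```

Call:
hand_motion(
  deltas=[
    {},
    {},
    {},
    {},
    {},
    {},
  ],
  aperture=0,
)

```text
clock: 24.8
position: [0.6511, -0.177, 0.0182]
tcp_rot: [0.707, 0.707, 0.0, 0.0]
force: [0.4, -0.5, 0.8]
grip_width: 0.0393
finger_force: 30.0
```

Call:
hand_motion(
  deltas=[
    {"tz": -0.02},
    {"tz": -0.06},
    {"tz": -0.11},
    {"tz": -0.11},
    {"tz": -0.11},
  ],
)

```text
clock: 25.42
position: [0.6502, -0.1768, 0.1281]
tcp_rot: [0.707, 0.707, -0.0, -0.0]
force: [-0.0, -0.0, -3.8]
grip_width: 0.0395
finger_force: 30.0
```

Call:
hand_motion(
  deltas=[
    {"tx": -0.006,"ty": -0.025},
    {"tx": -0.015,"ty": -0.065},
    {"tx": -0.026,"ty": -0.115},
    {"tx": -0.037,"ty": -0.16},
    {"tx": -0.044,"ty": -0.19},
    {"tx": -0.0476,"ty": -0.2075},
    {"tx": -0.0476,"ty": -0.2075},
    {"tx": -0.0476,"ty": -0.2075,"tz": 0.04},
    {"tx": -0.0476,"ty": -0.2075,"tz": 0.075},
    {"tx": -0.0476,"ty": -0.2075,"tz": 0.095},
    {"tx": -0.0476,"ty": -0.2075,"tz": 0.095},
  ],
)

```text
clock: 26.8
position: [0.4434, -0.2238, 0.0315]
tcp_rot: [0.707, 0.707, -0.0, -0.001]
force: [-0.3, 0.1, -3.1]
grip_width: 0.0395
finger_force: 30.0
```

Call:
hand_motion(
  deltas=[
    {"tz": 0.004},
    {"tz": 0.007},
    {"tz": 0.009},
    {"tz": 0.009},
    {"tz": 0.009},
  ],
)

```text
clock: 27.42
position: [0.4435, -0.2245, 0.0243]
tcp_rot: [0.707, 0.707, 0.0, 0.0]
force: [0.5, 0.3, -3.2]
grip_width: 0.0393
finger_force: 30.0
```

Call:
hand_motion(
  deltas=[
    {"tz": 0.001},
    {"tz": 0.0015},
    {"tz": 0.002},
    {"tz": 0.002},
  ],
)

```text
clock: 27.92
position: [0.4434, -0.2245, 0.0221]
tcp_rot: [0.707, 0.707, 0.0, -0.0]
force: [-0.8, -0.2, -0.8]
grip_width: 0.0396
finger_force: 30.0
```

Call:
hand_motion(
  deltas=[
    {"tz": 0.0005},
    {"tz": 0.0007},
    {"tz": 0.0007},
  ],
)

```text
clock: 28.3
position: [0.4434, -0.2245, 0.0221]
tcp_rot: [0.707, 0.707, -0.0, 0.0]
force: [-3.4, 2.2, 11.3]
grip_width: 0.0393
finger_force: 30.0
```

Call:
hand_motion(
  deltas=[
    {},
    {},
    {},
    {},
  ],
  aperture=0.064,
)

```text
clock: 28.8
position: [0.4434, -0.2245, 0.0213]
tcp_rot: [0.707, 0.707, -0.0, -0.0]
force: [0.5, -0.0, 0.7]
grip_width: 0.064
finger_force: 0.0
```

Call:
hand_motion(
  deltas=[
    {"tz": -0.02},
    {"tz": -0.06},
    {"tz": -0.11},
    {"tx": 0.03,"ty": 0.011,"tz": -0.11},
    {"tx": 0.08,"ty": 0.029,"tz": -0.11},
    {"tx": 0.135,"ty": 0.049,"tz": -0.11},
    {"tx": 0.19,"ty": 0.069,"tz": -0.11},
    {"tx": 0.245,"ty": 0.088,"tz": -0.11},
    {"tx": 0.3,"ty": 0.108,"tz": -0.11},
    {"tx": 0.355,"ty": 0.128,"tz": -0.11},
    {"tx": 0.41,"ty": 0.148,"tz": -0.11},
    {"tx": 0.46,"ty": 0.166,"tz": -0.11},
  ],
)

```text
clock: 30.3
position: [0.61, 0.2376, 0.1312]
tcp_rot: [0.707, 0.707, 0.0, 0.0]
force: [0.6, 0.6, -0.3]
grip_width: 0.0641
finger_force: 0.0
```

Call:
hand_motion(
  deltas=[
    {"tx": 0.03,"ty": 0.011},
    {"tx": 0.05,"ty": 0.018},
    {"tx": 0.0536,"ty": 0.0194},
    {"tx": 0.0536,"ty": 0.0194},
    {"tx": 0.0536,"ty": 0.0194},
  ],
  aperture=0.064,
)

```text
clock: 30.92
position: [0.6288, 0.2878, 0.1315]
tcp_rot: [0.708, 0.707, -0.0, 0.0]
force: [-0.7, -0.1, 0.5]
grip_width: 0.0638
finger_force: 0.0
```

```bash
python3 - <<'E'
from h import *
p=get_obs()['position'];print(p);im,c=snap("wrist","pics/w7.png")
E
```

```text
[0.6288 0.2878 0.1315]
```

View pics/w7.png

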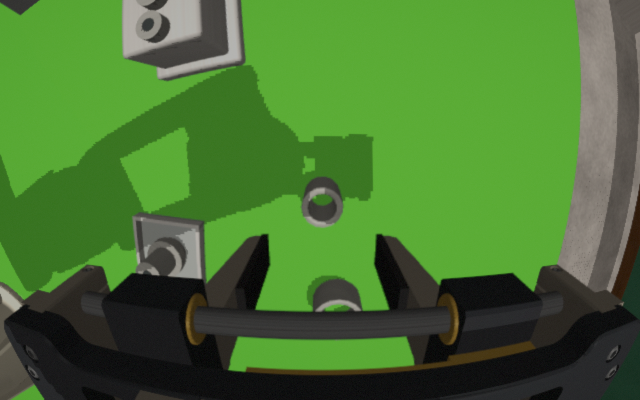

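The narrow sleeve's top ring at (323,206) is centred under the fingers, and the wide sleeve at (337,298) is clear. I descend.

```bash
python3 -c "
from h import *
print(plane(get_calibration('wrist'),323,206,.052))"
```

```text
[0.6292 0.2928 0.052 ]
```

Call:
hand_motion(
  deltas=[
    {"tz": 0.05},
    {"tz": 0.08},
    {"tz": 0.1},
    {"tz": 0.106},
    {"tz": 0.109},
    {"tz": 0.109},
    {"tz": 0.109},
  ],
)

```text
clock: 31.85
position: [0.6296, 0.2893, 0.0234]
tcp_rot: [0.707, 0.707, 0.001, 0.0]
force: [-0.3, -0.5, -0.9]
grip_width: 0.0641
finger_force: 0.0
```

Call:
hand_motion(
  deltas=[
    {},
    {},
    {},
    {},
    {},
    {},
  ],
  aperture=0,
)

```text
clock: 32.6
position: [0.629, 0.2891, 0.0225]
tcp_rot: [0.707, 0.707, 0.0, -0.0]
force: [-0.2, 0.1, 1.1]
grip_width: 0.0344
finger_force: 30.0
```

Call:
hand_motion(
  deltas=[
    {"tz": -0.02},
    {"tz": -0.06},
    {"tz": -0.11},
    {"tz": -0.11},
    {"tz": -0.11},
  ],
)

```text
clock: 33.22
position: [0.6286, 0.2888, 0.1325]
tcp_rot: [0.707, 0.707, -0.0, -0.0]
force: [-0.1, -0.4, -2.5]
grip_width: 0.0345
finger_force: 30.0
```

Call:
hand_motion(
  deltas=[
    {"tx": -0.03,"ty": -0.014},
    {"tx": -0.08,"ty": -0.038},
    {"tx": -0.13,"ty": -0.061},
    {"tx": -0.18,"ty": -0.085},
    {"tx": -0.23,"ty": -0.108},
    {"tx": -0.28,"ty": -0.132},
    {"tx": -0.32,"ty": -0.15},
    {"tx": -0.345,"ty": -0.162},
    {"tx": -0.355,"ty": -0.167},
    {"tx": -0.355,"ty": -0.167},
    {"tx": -0.355,"ty": -0.167,"tz": 0.04},
    {"tx": -0.355,"ty": -0.167,"tz": 0.07},
  ],
)

```text
clock: 34.72
position: [0.4623, -0.0649, 0.0612]
tcp_rot: [0.707, 0.707, 0.0, 0.0]
force: [0.3, -0.2, -1.7]
grip_width: 0.0346
finger_force: 30.0
```

Call:
hand_motion(
  deltas=[
    {"tz": 0.015},
    {"tz": 0.025},
    {"tz": 0.03},
    {"tz": 0.034},
    {"tz": 0.034},
    {"tz": 0.034},
  ],
)

```text
clock: 35.48
position: [0.4622, -0.066, 0.0288]
tcp_rot: [0.707, 0.707, 0.0, 0.0]
force: [0.1, -0.0, -2.1]
grip_width: 0.0347
finger_force: 30.0
```

Call:
hand_motion(
  deltas=[
    {"tz": 0.001},
    {"tz": 0.0015},
    {"tz": 0.002},
    {"tz": 0.002},
  ],
)

```text
clock: 35.98
position: [0.4619, -0.0659, 0.0264]
tcp_rot: [0.707, 0.707, 0.0, 0.0]
force: [0.1, -0.8, -1.5]
grip_width: 0.0345
finger_force: 30.0
```

Call:
hand_motion(
  deltas=[
    {"tz": 0.0005},
    {"tz": 0.0007},
    {"tz": 0.0007},
  ],
)

```text
clock: 36.35
position: [0.4619, -0.0659, 0.0264]
tcp_rot: [0.707, 0.707, 0.0, 0.0]
force: [-3.5, -0.1, 10.9]
grip_width: 0.0345
finger_force: 30.0
```

Contact. I release, rise and back off clear, then check.

Call:
hand_motion(
  deltas=[
    {},
    {},
    {},
    {},
  ],
  aperture=0.06,
)

```text
clock: 36.85
position: [0.4618, -0.0659, 0.0256]
tcp_rot: [0.707, 0.707, -0.0, -0.0]
force: [0.1, 0.5, -0.9]
grip_width: 0.0597
finger_force: 0.0
```

Call:
hand_motion(
  deltas=[
    {"tz": -0.02},
    {"tz": -0.06},
    {"tz": -0.12},
    {"tz": -0.18},
    {"tz": -0.2},
    {"ty": -0.04,"tz": -0.2},
    {"ty": -0.08,"tz": -0.2},
    {"ty": -0.08,"tz": -0.2},
    {"ty": -0.08,"tz": -0.2},
  ],
)

```text
clock: 37.98
position: [0.3828, -0.066, 0.2261]
tcp_rot: [0.707, 0.707, 0.0, 0.001]
force: [0.2, 1.1, 0.1]
grip_width: 0.0597
finger_force: 0.0
```

```bash
python3 - <<'E'
from h import *
a,_=snap("scene");b,_=snap("side")
a=cv2.resize(a[110:265,235:435],(400,310),interpolation=2);b=cv2.resize(b[120:320,210:410],(400,400),interpolation=2)
o=np.zeros((400,800,3),np.uint8);o[:310,:400]=a;o[:,400:]=b
cv2.imwrite("pics/fin.png",cv2.cvtColor(o,cv2.COLOR_RGB2BGR))
E
```

```text
(no output)
```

View pics/fin.png

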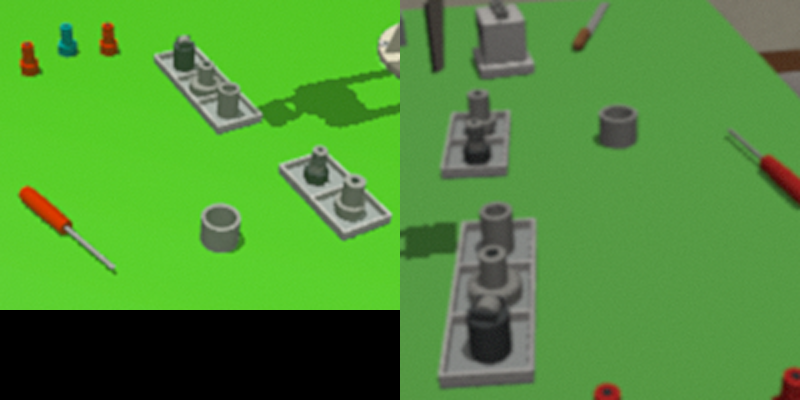

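All five parts stand upright in their own compartments: tappet (183,55), gear (205,78), sleeve (228,100), valve holder (317,165), barrel (351,198). The wide sleeve, pump block and screwdriver are where they were, and the gripper is clear.

```bash
python3 -c "
from station import *
print(job_done())"
```

```text
the job is handed in; nothing more can be done
None
```

Both kits are made up and handed in at about 38 s: all five parts were lowered to contact and stand upright, each in its own compartment, and the wide sleeve, pump block and screwdriver were left where they were.

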